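# Unscrew the olive jar in its tilted stand and set its strainer basket out to drain

### The arm

A 6-joint arm with a two-finger parallel gripper is mounted at the origin on a cart in front of the work surface, level with it; the furniture and walls round the work are solid. World frame = base frame: x ahead of the robot, y to its left, z up, the work surface at z = 0. Lengths are in m, angles in rad, forces in N, time in s.
With the tool pointing down it reaches from about 0.425 to 0.95 m from the base axis. Payload 3.5 kg.
Tool frame: the origin (TCP) lies between the finger pads; the fingertips stand 22 mm ahead of it and the grasp point (between the pads) lies 3 mm ahead of it (ctrl.nose_length is the z of the fingertips in the tool frame, in m); z points along the fingers, y is the line along which they close (so a half turn about z gives the same grasp; the last joint's range is limited). The gripper opens to 85 mm and grips with 20 to 120 N. Pads are 22 mm wide; open, the fingers measure 114 mm over their backs; the gripper's body (76 mm by 85 mm) begins 54 mm behind the grasp point. The pads swing forward as they close: fully open they stand 13 mm farther back than shut.
Start: joints at [1.033, 0.286, 1.577, -0, 1.279, -0.15], TCP at [0.255, 0.625, 0.253] pointing down, gripper open.
Joint ranges: [-2.77, 2.77], [-0.9, 2.22], [0.21, 2.48], [-1.53, 4.67], [0.24, 2.81], [-2.84, 2.84]. Speed limits (rad/s): [2.79, 2.79, 3.14, 3.14, 3.14, 3.14].

### API

Orientations are given as a unit quaternion [x, y, z, w].
In Python, from plant import ctrl gives the robot as it stands. The module is installed in compiled form; this text tells all that it offers.
- The arm moves only by the tool send_rows, never from a script. Its argument "rows" is text: rows parted by semicolons, each of 7 numbers parted by spaces: the turn, a rotation vector about the tool's x, y, z in degrees, then the shift along the tool's x, y, z in mm, then the opening, from -1 (shut) to 1 (fully open). A call has 1 to 8 rows; each row is the pose to reach, as a shift and turn from the pose commanded when the call began, along the tool's axes at that moment; what a row does not reach only later rows make up. A row lasts 1/8 s, in which the tool goes at most 62.5 mm and 10.7 degrees, less where a joint would pass 70% of its speed; a pose out of reach is approached as far as the arm can. A call with a gripper value outside its range is refused whole. The fingers move at their own pace and stop on an object; "grip_force" is the grip in N (left out, the last holds). Time passes only in rows, so rows that repeat a pose let the fingers close. It gives the time, the measured TCP pose, the force, the opening and the grip force at its end, in the units of the state.
- ctrl.get_state(): the state, without advancing time (a new reading comes with each control period).
- ctrl.read_camera(name): name is "scene" or "top" or "wrist"; returns a dict with "color" (480x640x3 uint8, red, green, blue), "fx", "fy", "cx", "cy" (pixels), "extrinsics" (4x4, takes a point from world to camera coordinates). Camera axes: x right, y down, z forward; pixel columns grow to the right and rows downward; lengths in m; the calibration is good to about 2 mm. A picture is of the moment at which its call begins. There is no depth.
- ctrl.sign_off(): hands the job in; it is judged then, once.
Trained networks look in a picture, given as the dict that the camera call returned (one of the last four; its "shot" number tells which), for a name from the list of things; names that differ only in an ending like _2 or _b are one class to them, and where a whole thing is asked for, a point or a joint stands for the part that bears it (a point fixed in the world has none). Each returns a list of dicts, best first, with "p" (0 to 1); they miss things now and then, are a little off and sometimes report something else, mostly with a low value. They report only what shows in the picture. A call takes as long as a camera call. They do not tell look-alikes from the thing itself.
- ctrl.look_for(picture, target): "position" ([x, y, z] in m, in the coordinates of the camera as it stood for that picture, good to about 4 mm: the middle of the surface that is visible of it).
The state is a dict: "time": time; "qpos": joint angles; "dq": joint speeds; "joint_efforts": joint torques, N m; "eef_pos": TCP position; "tcp_rot": TCP orientation; "contact_force": force on the tool from outside, world axes, zero at the start; "wrist_torque": the same for the moment, N m; "opening": opening from 0.0 (shut) to 1.0 (fully open); "finger_force": force on a finger pad.
Only numpy, scipy, OpenCV 4.12 (cv2) and the standard library are available. Lean on these libraries where they do the work, as an engineer would, in place of code of your own. Each camera call takes 0.05 s, during which the arm holds its last target. There are 200 camera calls.

### The job

Unscrew the green cap of the olive jar (it is on tight; keep twisting and regripping until it comes free), lift it off and lay it flat, open side down, on the metal tray beside the ramekin. Then draw the strainer basket out of the jar by its white knob, hold it just above the open mouth for about two seconds to drain, and stand it upright in the ramekin on the tray. Put things down, do not drop them, and leave the other jar, the timer and the tin alone.

Things in the scene. Friction and masses are not known exactly. Their poses are not given: they have to be found in the camera images.
- jar: Clear jar of green olives, 76 mm wide, leaning 0.61 rad (35 deg) to its -x side in a fixed steel stand; clamped, cannot turn or move. Origin: centre of its underside; z along the jar's axis out of the mouth. Neck 58 mm over its thread, rim at z=143 mm; the tight cap covers z=112 to 166. A like jar with a red cap and red peppers stands 130 to 220 mm to one side: leave it alone.
- mouth (a point): Centre of the jar's mouth, level with the rim of the neck (jar z = 143 mm); axes as the jar's. The caps of both jars reach 0.20 m above the worktop; a fixed can opener, 0.41 m tall, stands at the right front corner of the worktop: keep the arm clear of both.
- cap: Green fluted screw cap, 66 mm wide, 54 tall, hollow, 0.12 kg, on the jar's axis. Origin: centre of its open lower edge (tight: jar z=112 mm); z out of its closed top. Right-hand thread: opens counter-clockwise seen from its top, rises 15 mm a turn; 0.5 N m breaks it loose, then it turns easily and stays put. Comes free after 3.2 rad (8 mm up); then 45 mm more along the axis clears the knob.
- basket: Wire strainer basket of olives, 90 mm tall, 0.10 kg, hanging in the neck under the cap. Origin: centre of its underside (in the jar: jar z=71 mm, within 2 mm of the axis); z up. Cup 35 mm wide to z=64, collar 43 wide to z=72, flange 49 wide at z=72 to 74.5 (rests on the neck's rim), then a straight white knob 16 mm wide, z=74.5 to 89.5: pinch it with the fingertips.
- tray: Aluminium drip tray, fixed, 290 x 150 mm, rim 15 mm high. Origin: centre of its underside; x along its long side, z up. Floor at z=2 mm, 280 x 140 mm inside. The ramekin stands in its +x half (x = 55 to 90 mm); the -x half is free for the cap.
- ramekin: Small cream ribbed dish, 68 mm wide, 38 mm high, loose on the tray. Origin: centre of its underside, z up. Inside 52 mm wide, inner floor 5 mm above its underside.
- timer: White wind-up timer, 74 mm across, 55 mm high, loose bystander.
- tin: Vegetable tin with a pale green label, 58 mm across, 72 mm high, loose bystander.
Things that resemble listed ones, but are neither listed nor needed, are in the scene too. Leave any blue or purple look-alike of the ramekin alone.

How it is judged:
By the outcome, as a careful person would: the job done as asked, in the order asked, and still so for the second after the job is handed in, with the robot touching nothing.
It also fails if it takes over 72 s, if anything falls off the work surface, if the arm or the gripper's body presses on something with over 40 N, if the wrist force passes 120 N, or if a joint passes its speed limit or range.

## Working session

There is one attempt and no reset: what is moved stays moved. The work goes in short steps, Python scripts to look and compute and a tool call to move; the robot and the scene stay as the last step left them, time stands still between calls to the robot, and variables do not carry over. Pictures are saved under pics/ and viewed, at most 10 in all, crops included, and the job is handed in when it is done.

Besides the shell and the picture viewer there is one more tool, called after "Request:" as name(argument=value, ...), one argument or row to a line, values as JSON. send_rows: Moves the arm, as the interface text tells. Its arguments: {"type":"object","properties":{"rows":{"type":"string"},"grip_force":{"type":"number"}},"required":["rows"]}

```bash
mkdir -p pics; cat > h.py <<'E'
import numpy as np, cv2
from scipy.spatial.transform import Rotation as R
from plant import ctrl
def w(pic,p):
    E=np.array(pic['extrinsics']); return np.linalg.inv(E)@np.r_[p,1]
def proj(pic,P):
    c=(np.array(pic['extrinsics'])@np.r_[P,1])[:3]; return pic['fx']*c[0]/c[2]+pic['cx'],pic['fy']*c[1]/c[2]+pic['cy']
def save(pic,name): cv2.imwrite('pics/'+name,np.array(pic['color'])[:,:,::-1])
E
python3 - <<'E'
from h import *
ims=[]
for c in ['scene','top','wrist']:
    p=ctrl.read_camera(c); ims.append(p['color'])
    save(p,c+'0.png')
    E=np.array(p['extrinsics']); print(c,p['fx'],p['fy'],p['cx'],p['cy'],'campos',np.round(-E[:3,:3].T@E[:3,3],3),'fwd',E[2,:3].round(2))
    for n in ['jar','cap','tray','ramekin','timer','tin']:
        for d in ctrl.look_for(p,n)[:3]:
            q=w(p,d['position'])[:3]; print(' ',n,round(d['p'],2),q.round(3),np.round(proj(p,q)))
print(ctrl.get_state())
E
```

```text
scene 463.2534777225416 463.2534777225416 313.49291735691537 239.56491408167608 campos [-0.016 -0.364  0.861] fwd [ 0.57  0.33 -0.75]
  jar 0.74 [ 0.593 -0.164  0.103] [373. 253.]
  jar 0.7 [ 0.474 -0.315  0.072] [418. 334.]
  cap 0.92 [ 0.542 -0.136  0.169] [353. 243.]
  tray 0.79 [0.509 0.214 0.004] [214. 244.]
  ramekin 0.97 [0.329 0.18  0.024] [174. 298.]
  ramekin 0.8 [0.437 0.001 0.014] [271. 298.]
  ramekin 0.73 [0.737 0.004 0.019] [334. 211.]
  timer 0.85 [0.772 0.106 0.035] [306. 185.]
  tin 0.86 [ 0.475 -0.317  0.074] [419. 333.]
top 446.96607404497763 446.96607404497763 326.0967774384486 234.50676729016462 campos [ 0.401 -0.047  1.134] fwd [ 0.16 -0.01 -0.99]
  jar 0.56 [ 0.618 -0.142  0.119] [362. 212.]
  cap 0.69 [ 0.546 -0.133  0.171] [361. 240.]
  tray 0.96 [0.518 0.217 0.003] [218. 263.]
  ramekin 0.97 [0.424 0.003 0.006] [303. 299.]
  ramekin 0.93 [0.739 0.005 0.004] [301. 177.]
  ramekin 0.9 [0.627 0.239 0.009] [210. 221.]
  timer 0.66 [0.772 0.115 0.038] [257. 162.]
  tin 0.63 [ 0.481 -0.319  0.069] [437. 272.]
wrist 346.3076825975544 346.3076825975544 322.02766261
[... 189 characters left out ...]
: array([ 1.03302174e+00,  2.86308103e-01,  1.57669948e+00, -8.44560142e-06,
        1.27861823e+00, -1.50011498e-01]), 'dq': array([ 1.12564482e-03, -1.44937476e-04, -9.09054956e-05,  1.47176440e-04,
        4.36593109e-04,  8.43887959e-04]), 'joint_efforts': array([-1.52534035e-04, -4.05989385e+01, -2.92939746e+01, -1.85773806e-04,
        6.03043827e-04, -1.04397992e-05]), 'eef_pos': array([0.25520225, 0.62487812, 0.25331974]), 'tcp_rot': array([ 1.92667963e-01,  9.81264009e-01, -1.69716604e-05, -1.78263747e-06]), 'contact_force': array([ 1.00623812, -0.1993666 , -0.46697477]), 'wrist_torque': array([0.03977029, 0.05963425, 0.02758686]), 'finger_force': 0.0, 'opening': 1.0001724975549335}
```

View pics/scene0.png

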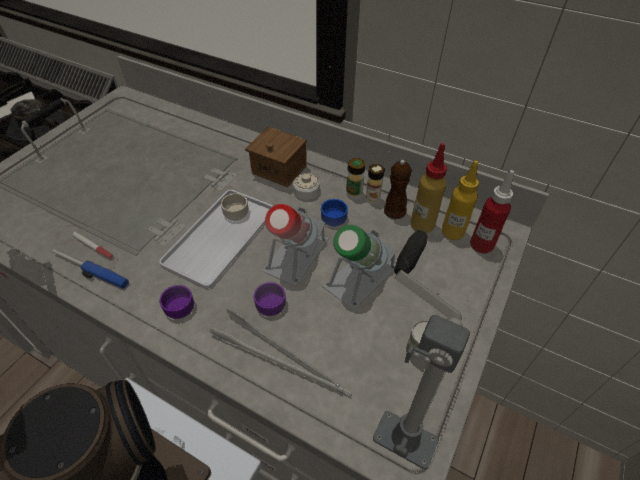

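View pics/top0.png

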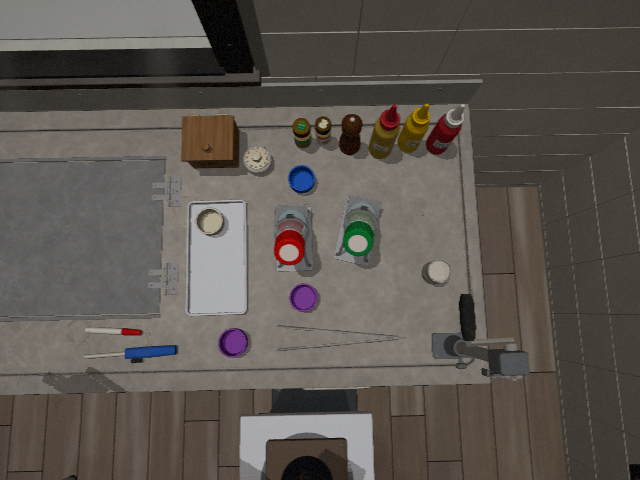

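The scene shows two jars. The green-capped one is at scene (352,243) and top (359,240), and the red-capped one at scene (285,222) is to be left alone. There are four ramekin-like dishes. The cream one in the tray, at scene (234,205) and top (210,222), fits the description. The purple ones (177,302) and (270,299) and the blue one (334,212) are look-alikes.

I'll fit the cap cylinder and the ramekin over both views.

```bash
cat > fit.py <<'E'
from h import *
from scipy.optimize import minimize
def hull(pic,pts):
    uv=np.array([proj(pic,P) for P in pts]); return cv2.convexHull(uv.astype(np.float32))[:,0]
def ring(c,ax,r,n=40):
    a=np.cross(ax,[0,1,0]); a/=np.linalg.norm(a); b=np.cross(ax,a); t=np.linspace(0,2*np.pi,n,endpoint=False)
    return c+r*(np.outer(np.cos(t),a)+np.outer(np.sin(t),b))
def cyl(c,ax,r,h): return np.vstack([ring(c,ax,r),ring(c-h*ax,ax,r)])   # c = top centre
def largest(m,near,it=2):
    m=cv2.morphologyEx(m.astype(np.uint8),cv2.MORPH_CLOSE,np.ones((5,5)))
    n,l,s,c=cv2.connectedComponentsWithStats(m); k=1+np.argmin([np.hypot(*(c[i]-near))+ (1e3 if s[i,4]<60 else 0) for i in range(1,n)])
    cs,_=cv2.findContours((l==k).astype(np.uint8),cv2.RETR_EXTERNAL,cv2.CHAIN_APPROX_NONE)
    return cv2.convexHull(max(cs,key=cv2.contourArea)).astype(np.float32)
def cost(model,obs):  # rms distance of sampled hull points to observed hull + reverse
    d=[cv2.pointPolygonTest(obs,(float(x),float(y)),True) for x,y in model]
    m=model.reshape(-1,1,2).astype(np.float32)
    e=[cv2.pointPolygonTest(m,(float(x),float(y)),True) for x,y in obs[:,0]]
    return np.mean(np.square(d))+np.mean(np.square(e))
def axis(psi,t=0.61): return np.array([-np.sin(t)*np.cos(psi),-np.sin(t)*np.sin(psi),np.cos(t)])
def hsv(p): return cv2.cvtColor(np.ascontiguousarray(p['color']),cv2.COLOR_RGB2HSV).astype(int)
def green(p,near):
    h=hsv(p); return largest((h[...,0]>60)&(h[...,0]<85)&(h[...,1]>140)&(h[...,2]>40),near)
E
python3 - <<'E'
from fit import *
P=[ctrl.read_camera('scene'),ctrl.read_camera('top')]
O=[green(P[0],(352,243)),green(P[1],(359,240))]
for o in O: print(o.reshape(-1,2).min(0),o.reshape(-1,2).max(0))
for sub in ([0,1],[0],[1]):
  best=None
  for ps in (-.4,0,.4):
    f=lambda v:sum(cost(hull(P[i],cyl(v[:3],axis(v[3]),.033,.054)),O[i]) for i in sub)
    r=minimize(f,[.54,-.135,.19,ps],method='Nelder-Mead',options=dict(maxiter=600,initial_simplex=np.array([[.54,-.135,.19,ps]]+[list(np.array([.54,-.135,.19,ps])+np.eye(4)[k]*[.01,.01,.01,.2][k]) for k in range(4)])))
    if best is None or r.fun<best.fun: best=r
  print(sub,best.x.round(4),best.fun)
# ramekin / tray rim
for p,near in zip(P,[(234,205),(210,222)]):
    h=hsv(p); x,y=near; print(h[y-14:y+15:4,x].tolist(), h[y,x-16:x+17:4].tolist())
for p,(x,y),n in zip(P,[(234,205),(210,222)],'st'):
    c=p['color'][y-60:y+90,x-70:x+130]; cv2.imwrite('pics/c%s.png'%n,cv2.resize(c,None,fx=3.5,fy=3.5)[:,:,::-1])
a=cv2.imread('pics/cs.png');b=cv2.imread('pics/ct.png'); 
c=[p['color'][y-60:y+60,x-60:x+60] for p,(x,y) in zip(P,[(360,255),(362,230)])]
row=lambda *l:np.hstack([cv2.resize(np.ascontiguousarray(i),(400,300)) for i in l])
cv2.imwrite('pics/crop.png',np.vstack([row(a,b),row(*[i[:,:,::-1] for i in c])]))
E
```

```text
[336. 241.] [366. 259.]
[343. 221.] [372. 255.]
[0, 1] [ 0.544  -0.1336  0.1475  0.3635] 65.04919414075418
[0] [ 0.887  -0.0068 -0.281   1.0771] 7.849339031445302
[1] [ 0.5501 -0.1305  0.0971 -0.2351] 0.17522525653824528
[[8, 7, 137], [18, 42, 79], [24, 48, 79], [22, 46, 105], [20, 44, 150], [20, 47, 131], [19, 48, 85], [18, 36, 85]] [[15, 5, 94], [19, 44, 109], [18, 48, 80], [21, 46, 95], [19, 45, 142], [20, 47, 145], [22, 48, 118], [21, 39, 91], [0, 7, 156]]
[[20, 41, 168], [20, 60, 102], [23, 44, 172], [23, 45, 174], [22, 45, 174], [23, 44, 172], [21, 53, 145], [10, 6, 123]] [[165, 3, 167], [19, 59, 61], [17, 56, 118], [24, 50, 170], [22, 49, 172], [22, 45, 174], [24, 42, 175], [21, 56, 105], [150, 8, 124]]
```

View pics/crop.png

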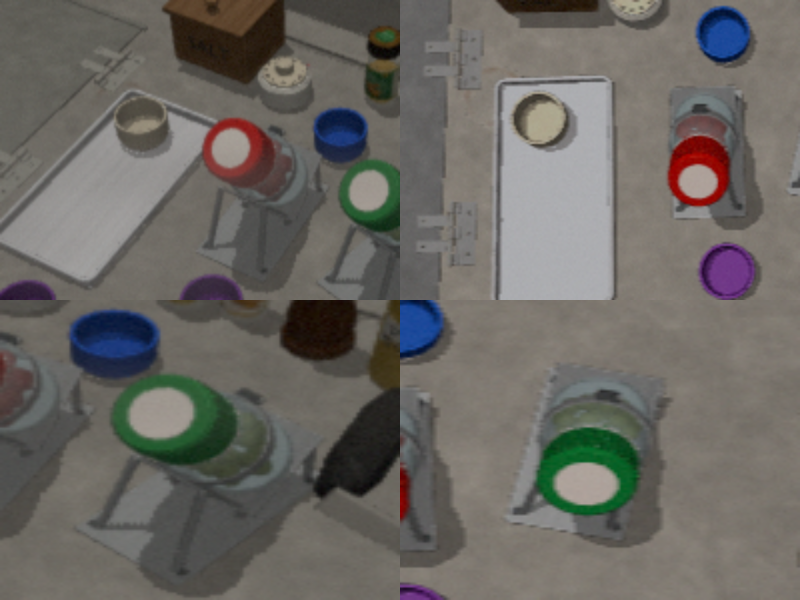

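The enlarged crop confirms it. The cream ramekin stands in the far (+x) end of the tray, and the green jar leans towards the robot with a slight yaw. The blue and purple dishes are the decoys. The scene mask had been cut too tight, so I'll refit.

```bash
cat >> fit.py <<'E'
def green(p,near,sm=80):
    h=hsv(p); return largest((h[...,0]>50)&(h[...,0]<90)&(h[...,1]>sm)&(h[...,2]>25)&win(h,near,28),near)
def win(h,near,r):
    y,x=np.mgrid[:h.shape[0],:h.shape[1]]; return (abs(x-near[0])<r)&(abs(y-near[1])<r)
def cream(p,near,r=24):
    h=hsv(p); return largest((h[...,0]>12)&(h[...,0]<32)&(h[...,1]>28)&(h[...,1]<90)&win(h,near,r),near)
def nm(f,x0,d):
    x0=np.array(x0,float); return minimize(f,x0,method='Nelder-Mead',options=dict(maxiter=800,xatol=1e-5,fatol=1e-4,initial_simplex=np.vstack([x0]+[x0+np.eye(len(x0))[k]*d[k] for k in range(len(x0))])))
E
python3 - <<'E'
from fit import *
P=[ctrl.read_camera('scene'),ctrl.read_camera('top')]
O=[green(P[0],(352,245)),green(P[1],(359,238))]
Q=[cream(P[0],(234,205)),cream(P[1],(210,222))]
for o in O+Q: print(o.reshape(-1,2).min(0),o.reshape(-1,2).max(0))
for sub in ([0,1],[0],[1]):
  best=min((nm(lambda v:sum(cost(hull(P[i],cyl(v[:3],axis(v[3]),.033,.054)),O[i]) for i in sub),[.54,-.135,.19,ps],[.01,.01,.01,.2]) for ps in (-.5,0,.5)),key=lambda r:r.fun)
  print('cap',sub,best.x.round(4),best.fun)
  r=nm(lambda v:sum(cost(hull(P[i],cyl(v,np.array([0,0,1.]),.034,.038)),Q[i]) for i in sub),[.627,.239,.04],[.01,.01,.01]); print('ram top',r.x.round(4),r.fun)
# tray: bright low-sat region in top view
h=hsv(P[1]); m=((h[...,1]<20)&(h[...,2]>125)&win(h,(218,258),70)).astype(np.uint8)
m=cv2.morphologyEx(m,cv2.MORPH_OPEN,np.ones((3,3)));n,l,s,c=cv2.connectedComponentsWithStats(m);k=1+np.argmax(s[1:,4])
cs,_=cv2.findContours((l==k).astype(np.uint8),0,1); rc=cv2.minAreaRect(max(cs,key=cv2.contourArea)); 
E=np.array(P[1]['extrinsics']);Rt=E[:3,:3].T;C=-Rt@E[:3,3]
for u,v in list(cv2.boxPoints(rc))+[rc[0]]:
    d=Rt@[(u-P[1]['cx'])/P[1]['fx'],(v-P[1]['cy'])/P[1]['fy'],1]; print('tray',(C+d*(.010-C[2])/d[2]).round(3))
E
```

```text
[334. 225.] [370. 260.]
[343. 221.] [373. 255.]
[211. 182.] [257. 219.]
[195. 208.] [223. 235.]
cap [0, 1] [ 0.5388 -0.1284  0.1743 -0.0278] 4.78690338501371
ram top [0.6153 0.2218 0.0829] 93.8205950774249
cap [0] [ 0.5548 -0.1235  0.1561  0.0103] 0.04928584079024048
ram top [0.4319 0.049  0.3189] 17.047148618655505
cap [1] [ 0.547  -0.1293  0.1161 -0.233 ] 0.20886585068298585
ram top [ 0.6384  0.2549 -0.0358] 0.2134477336533468
tray [0.678 0.292 0.01 ]
tray [0.675 0.146 0.01 ]
tray [0.388 0.144 0.01 ]
tray [0.391 0.284 0.01 ]
tray [0.53  0.217 0.01 ]
```

```bash
cat >> fit.py <<'E'
def cost(model,obs,s=0.5):
    d=np.array([cv2.pointPolygonTest(obs,(float(x),float(y)),True) for x,y in model])+s
    m=model.reshape(-1,1,2).astype(np.float32)
    e=np.array([cv2.pointPolygonTest(m,(float(x),float(y)),True) for x,y in obs[:,0]])-s
    return np.mean(d**2)+np.mean(e**2)
def cream(p,near,r=17,s0=34):
    h=hsv(p); return largest((h[...,0]>12)&(h[...,0]<32)&(h[...,1]>s0)&(h[...,1]<90)&win(h,near,r),near)
E
python3 - <<'E'
from fit import *
P=[ctrl.read_camera('scene'),ctrl.read_camera('top')]
O=[green(P[0],(352,245)),green(P[1],(359,238))]
Q=[cream(P[0],(234,206)),cream(P[1],(210,222))]
for o in Q: print(o.reshape(-1,2).min(0),o.reshape(-1,2).max(0))
for sub in ([0,1],[0],[1]):
  best=min((nm(lambda v:sum(cost(hull(P[i],cyl(v[:3],axis(v[3]),.033,.054)),O[i],v[4] if len(sub)>1 else .5) for i in sub),[.54,-.135,.19,ps,.5],[.01,.01,.01,.2,.2]) for ps in (-.5,0,.5)),key=lambda r:r.fun)
  print('cap',sub,best.x.round(4),best.fun)
  r=nm(lambda v:sum(cost(hull(P[i],cyl(v[:3],np.array([0,0,1.]),.034,.038)),Q[i],v[3] if len(sub)>1 else .5) for i in sub),[.627,.239,.04,.5],[.01,.01,.01,.2]); print('ram top',r.x.round(4),r.fun)
out=[]
for i,p in enumerate(P):
    b=min((nm(lambda v:sum(cost(hull(P[j],cyl(v[:3],axis(v[3]),.033,.054)),O[j]) for j in [0,1]),[.54,-.135,.18,ps],[.01,.01,.01,.2]) for ps in (-.4,0,.4)),key=lambda r:r.fun)
    a=hull(p,cyl(b.x[:3],axis(b.x[3]),.033,.054)); im=cv2.resize(np.ascontiguousarray(p['color'][:,:,::-1]),None,fx=4,fy=4)
    cv2.polylines(im,[((a+.5)*4).astype(int)],True,(0,255,255)); cv2.polylines(im,[((O[i]+.5)*4).astype(int)],True,(255,0,255))
    x,y=[(352,243),(358,238)][i]; out.append(im[y*4-150:y*4+150,x*4-200:x*4+200]);print(b.x.round(4),b.fun)
cv2.imwrite('pics/ov.png',np.hstack(out))
E
```

```text
[221. 193.] [247. 218.]
[196. 208.] [223. 235.]
cap [0, 1] [ 0.5385 -0.126   0.176  -0.1965  1.0776] 1.3751554642158563
ram top [0.623  0.2327 0.0451 1.3719] 1.6690701455490682
cap [0] [ 0.5389 -0.1302  0.1759  0.0143  1.0295] 0.047656394418573826
ram top [ 0.6755  0.2794 -0.0222  0.3771] 0.3763143322042756
cap [1] [ 0.5422 -0.1267  0.147  -0.2355  0.7053] 0.2402153085800226
ram top [ 0.6326  0.2472 -0.0073  1.122 ] 0.3104609486126271
[ 0.5386 -0.1272  0.1751 -0.1079] 2.3490504541088195
[ 0.5386 -0.1272  0.1751 -0.1079] 2.3490504541088195
```

View pics/ov.png

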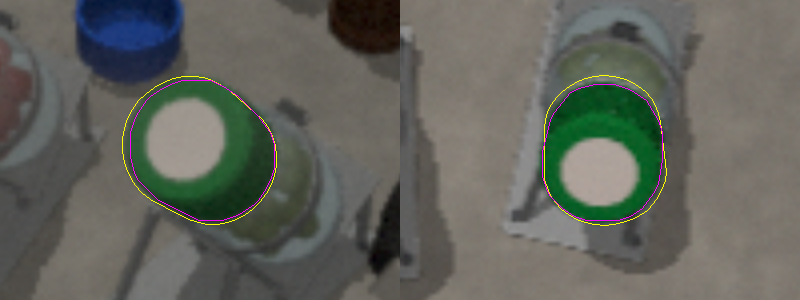

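The fit (yellow) sits about 1 px outside the cap mask. That puts the cap top near (0.539,-0.127,0.176) with a yaw of about -0.2. I'll start moving and refine with the wrist camera, going over the tray first.

```bash
cat >> h.py <<'E'
def go(pos,zdir=None,Rt=None,yaw=0.):
    """move numbers: TCP to pos; tool z to zdir by the shortest turn (then yaw deg about tool z), from the present pose"""
    s=ctrl.get_state(); R0=R.from_quat(s['tcp_rot'])
    if Rt is None:
        z0=R0.apply([0,0,1]); z1=np.array(zdir,float)/np.linalg.norm(zdir); a=np.cross(z0,z1); n=np.linalg.norm(a)
        Rt=(R.from_rotvec(a/n*np.arctan2(n,z0@z1)) if n>1e-9 else R.identity())*R0*R.from_rotvec([0,0,np.radians(yaw)])
    print('turn',(R0.inv()*Rt).as_rotvec(degrees=True).round(1),'shift',(R0.inv().apply(np.array(pos)-s['eef_pos'])*1e3).round(1))
def st():
    s=ctrl.get_state(); print('t',round(s['time'],2),'q',s['qpos'].round(3),'p',s['eef_pos'].round(4),'zdir',R.from_quat(s['tcp_rot']).apply([0,0,1]).round(3),'F',s['contact_force'].round(1),'op',round(s['opening'],3),'ff',round(s['finger_force'],1))
E
python3 -c "
from h import *
go([.50,.23,.37],[0,0,-1],yaw=100)"
```

```text
turn [ -0.   0. 100.] shift [-375.9 -273.  -116.7]
```

Request:
send_rows(
  rows="0 0 80 -150 -110 -117 1;0 0 80 -376 -273 -117 1;0 0 80 -376 -273 -117 1;0 0 80 -376 -273 -117 1;0 0 80 -376 -273 -117 1;0 0 80 -376 -273 -117 1;0 0 80 -376 -273 -117 1;0 0 80 -376 -273 -117 1",
)

```text
time: 2.35
eef_pos: [0.5011, 0.2277, 0.3713]
tcp_rot: [0.78, 0.626, 0.001, 0.0]
contact_force: [-0.2, 1.0, 0.0]
opening: 0.996
finger_force: 0.0
```

```bash
python3 - <<'E'
from fit import *
st()
p=ctrl.read_camera('wrist'); save(p,'w1.png')
for n in ['ramekin','tray','cap']:
    for d in ctrl.look_for(p,n)[:2]:
        q=w(p,d['position'])[:3]; print(n,round(d['p'],2),q.round(3),np.round(proj(p,q)))
print(np.round(proj(p,[.628,.238,.04])), np.round(proj(p,[.628,.238,.002])))
E
```

```text
t 2.35 q [ 0.242 -0.058  1.74  -0.     1.458  0.461] p [0.5011 0.2277 0.3713] zdir [ 0.001  0.    -1.   ] F [-0.2  1.   0. ] op 0.996 ff 0.0
ramekin 0.93 [ 0.43  -0.007  0.02 ] [309. 345.]
ramekin 0.89 [0.323 0.169 0.012] [211. 254.]
tray 0.73 [0.525 0.219 0.002] [339. 190.]
cap 0.64 [ 0.527  0.218 -0.   ] [340. 190.]
[416. 163.] [409. 160.]
```

View pics/w1.png

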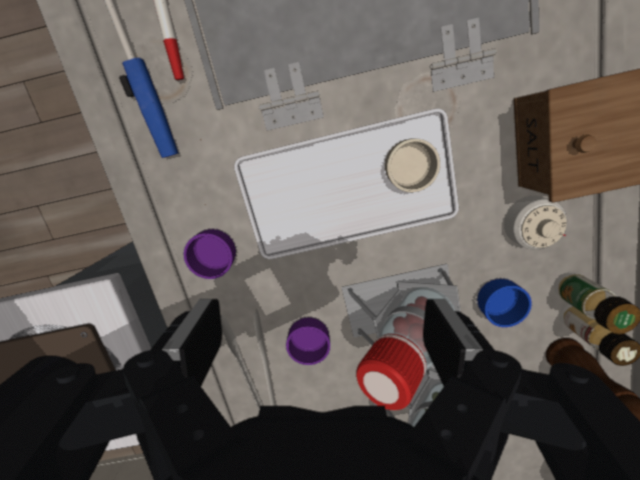

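The wrist view shows the cream ramekin in the tray at (411,165), the tray corners at (236,160), (442,111), (457,212) and (268,257), and the red jar at (395,370). Next I'll measure both and plan the cap pre-grasp.

```bash
python3 - <<'E'
from fit import *
p=ctrl.read_camera('wrist'); t=ctrl.read_camera('top')
P=[p,t]; Q=[cream(p,(411,165),32,30),cream(t,(210,222))]
for o in Q: print(o.reshape(-1,2).min(0),o.reshape(-1,2).max(0))
for sub in ([0,1],[0]):
    r=nm(lambda v:sum(cost(hull(P[i],cyl(v[:3],np.array([0,0,1.]),.034,.038)),Q[i]) for i in sub),[.627,.239,.04],[.01,.01,.01]); print('ram top',r.x.round(4),r.fun)
    r=nm(lambda v:sum(cost(hull(P[i],cyl(np.r_[v[:2],.040],np.array([0,0,1.]),.034,.038)),Q[i],v[2]) for i in sub),[.627,.239,.5],[.01,.01,.2]); print(' fixed z',r.x.round(4),r.fun)
E=np.array(p['extrinsics']);Rt=E[:3,:3].T;C=-Rt@E[:3,3]; c=[]
for u,v in [(236,160),(442,111),(457,212),(268,257)]:
    d=Rt@[(u-p['cx'])/p['fx'],(v-p['cy'])/p['fy'],1]; c.append(C+d*(.013-C[2])/d[2])
c=np.array(c); print(c.round(3).tolist(),c.mean(0).round(3),np.linalg.norm(np.diff(c,axis=0),axis=1).round(3))
ax=axis(-.19); T=np.array([.539,-.128,.178]); go(T+ax*.14,-ax)
go([.42,.05,.38],-axis(-.19))
E
```

```text
[386. 141.] [440. 193.]
[196. 208.] [223. 235.]
ram top [0.625  0.2344 0.038 ] 4.7961302706509805
 fixed z [0.6245 0.2346 1.3391] 2.092561647501167
ram top [0.6292 0.2316 0.0223] 0.8892863065271535
 fixed z [0.6249 0.2342 1.5266] 0.9043192708209635
[[0.396, 0.292, 0.013], [0.674, 0.295, 0.013], [0.68, 0.157, 0.013], [0.402, 0.148, 0.013]] [0.538 0.223 0.013] [0.279 0.138 0.278]
turn [-35.    0.8   0. ] shift [-344.1   34.    77.1]
turn [-35.    0.8   0. ] shift [-193.4  -39.7  -10.1]
```

Request:
send_rows(
  rows="-35 1 0 -150 15 34 1;-35 1 0 -250 25 55 1;-35 1 0 -344 34 77 1;-35 1 0 -344 34 77 1;-35 1 0 -344 34 77 1;-35 1 0 -344 34 77 1;-35 1 0 -344 34 77 1;-35 1 0 -344 34 77 1",
)

```text
time: 3.65
eef_pos: [0.4606, -0.1122, 0.2932]
tcp_rot: [0.742, 0.599, 0.196, 0.228]
contact_force: [-0.2, 0.6, 0.5]
opening: 1.0
finger_force: 0.0
```

```bash
cat > capfit.py <<'E'
from fit import *
st()
p=ctrl.read_camera('wrist'); save(p,'w2.png')
near=np.array(proj(p,[.545,-.129,.17])); print(near)
h=hsv(p)
m=(h[...,0]>50)&(h[...,0]<90)&(h[...,1]>80)&(h[...,2]>25)&win(h,near,80)
o=largest(m,near); print(o.reshape(-1,2).min(0),o.reshape(-1,2).max(0))
# white disc
wd=(h[...,1]<70)&(h[...,2]>110)&win(h,near,70)
n,l,s,c=cv2.connectedComponentsWithStats(wd.astype(np.uint8)); 
for i in range(1,n):
    if s[i,4]>200: print('white',s[i],c[i].round(1))
S=ctrl.read_camera('scene'); T=ctrl.read_camera('top')
P=[p,S,T]; O=[o,green(S,(352,245)),green(T,(359,238))]
for sub in ([0],[0,1,2],[0,2]):
  for free in (0,1):
    b=min((nm(lambda v:sum(cost(hull(P[i],cyl(v[:3],axis(v[3]),.033,.054)),O[i],v[4] if free and i else .5) for i in sub),[.54,-.13,.18,ps,.5],[.01,.01,.01,.2,.2]) for ps in (-.4,-.1)),key=lambda r:r.fun)
    print(sub,free,b.x.round(4),b.fun)
E
python3 capfit.py
```

```text
t 3.65 q [-0.558 -0.536  2.321  0.297  0.802 -0.493] p [ 0.4606 -0.1122  0.2932] zdir [ 0.564 -0.104 -0.819] F [-0.2  0.6  0.5] op 1.0 ff 0.0
[321.87504054 230.60659703]
[278. 181.] [360. 265.]
white [  252   161   140   140 12920] [325.2 235.7]
white [ 292  202   55   53 2245] [318.8 227.7]
[0] 0 [ 0.5416 -0.1225  0.173  -0.3352  0.48  ] 0.1158381939035433
[0] 1 [ 0.5416 -0.1225  0.173  -0.3352  0.48  ] 0.1158381939035433
[0, 1, 2] 0 [ 0.5416 -0.1233  0.1725 -0.3039  0.6225] 4.820671102963026
[0, 1, 2] 1 [ 0.5414 -0.1229  0.1729 -0.3219  1.1925] 2.979813477943395
[0, 2] 0 [ 0.5407 -0.1219  0.1742 -0.3438  0.5557] 2.3126800948942194
[0, 2] 1 [ 0.5406 -0.1219  0.1744 -0.3437  1.0666] 1.6723674991012625
```

View pics/w2.png

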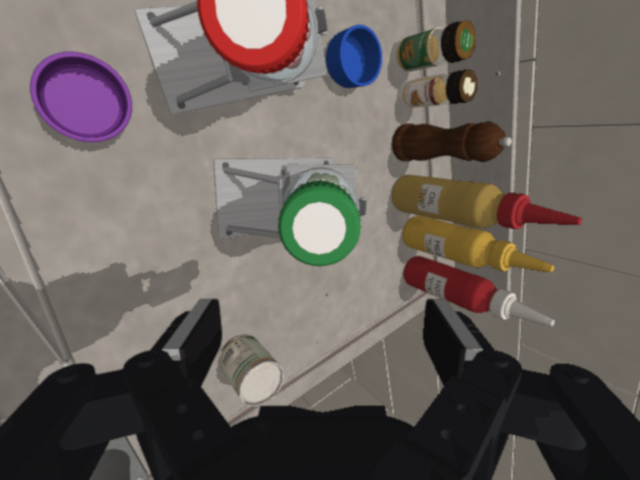

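The green cap disc is centred at (319,228) in the wrist view, the red jar is at (255,20), and the stand plate's corner is at (216,158). I'll turn the wrist by 2×85°, which winds joint 6 to its upper end for the unscrewing and gives an opposite view.

Request:
send_rows(
  rows="0 0 85 0 0 0 1;0 0 85 0 0 0 1;0 0 85 0 0 0 1;0 0 85 0 0 0 1;0 0 85 0 0 0 1;0 0 85 0 0 0 1;0 0 85 0 0 0 1;0 0 85 0 0 0 1",
)

```text
time: 4.8
eef_pos: [0.4609, -0.112, 0.2936]
tcp_rot: [0.952, -0.061, 0.299, 0.035]
contact_force: [-0.3, -0.2, 0.6]
opening: 1.001
finger_force: 0.0
```

Request:
send_rows(
  rows="0 0 85 0 0 0 1;0 0 85 0 0 0 1;0 0 85 0 0 0 1;0 0 85 0 0 0 1;0 0 85 0 0 0 1;0 0 85 0 0 0 1;0 0 85 0 0 0 1;0 0 85 0 0 0 1",
)

```text
time: 5.8
eef_pos: [0.4609, -0.1119, 0.2937]
tcp_rot: [-0.66, 0.688, -0.244, 0.176]
contact_force: [0.1, -0.4, -0.7]
opening: 1.002
finger_force: 0.0
```

```bash
sed -i 's/w2.png/w3.png/' capfit.py; python3 capfit.py
```

```text
t 5.8 q [-0.557 -0.536  2.32   0.297  0.802  2.479] p [ 0.4609 -0.1119  0.2937] zdir [ 0.565 -0.104 -0.819] F [ 0.1 -0.4 -0.7] op 1.002 ff 0.0
[323.24763874 225.31507359]
[285. 183.] [365. 269.]
white [  254   156   140   140 10228] [317.5 221.6]
white [ 365  191   29   48 1278] [379.8 215.2]
white [ 299  208   54   51 2183] [325.4 233.1]
[0] 0 [ 0.5412 -0.1255  0.1726 -0.1119  0.6361] 0.27399502723226565
[0] 1 [ 0.5412 -0.1255  0.1726 -0.1119  0.6361] 0.27399502723226565
[0, 1, 2] 0 [ 0.54   -0.1264  0.1742 -0.0981  0.5881] 4.257703145153731
[0, 1, 2] 1 [ 0.54   -0.1263  0.1743 -0.1081  1.0274] 3.17778252301167
[0, 2] 0 [ 0.5399 -0.126   0.1743 -0.1071  0.5073] 3.326690980288816
[0, 2] 1 [ 0.5396 -0.1263  0.1747 -0.0975  1.2452] 2.2359740358849907
```

View pics/w3.png

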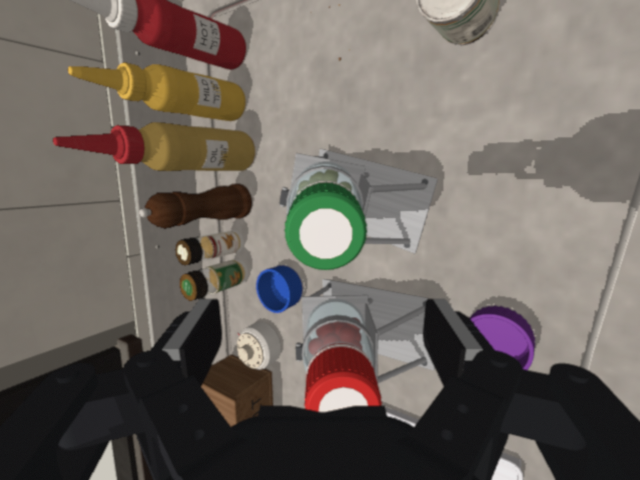

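```bash
python3 - <<'E'
from fit import *
import pickle
s=ctrl.get_state(); B=ctrl.read_camera('wrist')
def T(pos,rot): M=np.eye(4); M[:3,:3]=rot.as_matrix(); M[:3,3]=pos; return M
R3=R.from_quat(s['tcp_rot']); X=np.array(B['extrinsics'])@T(s['eef_pos'],R3)   # cam<-tool
np.save('X.npy',X)
R2=R3*R.from_rotvec([0,0,-(2.479+.493)])
A=dict(B); A['extrinsics']=X@np.linalg.inv(T([.4606,-.1122,.2932],R2)); A['color']=cv2.imread('pics/w2.png')[:,:,::-1]
P=[A,B]
uv=[(318.8,227.7),(325.4,233.1)]
M=[np.array([[q['fx'],0,q['cx']],[0,q['fy'],q['cy']],[0,0,1]])@np.array(q['extrinsics'])[:3] for q in P]
x=cv2.triangulatePoints(M[0],M[1],np.array(uv[0]),np.array(uv[1])); x=(x[:3]/x[3]).ravel(); print('disc',x.round(4),[np.round(proj(q,x),1) for q in P])
O=[]
for q in P:
    h=hsv(q); near=np.array(proj(q,[.545,-.126,.172])); O.append(largest((h[...,0]>50)&(h[...,0]<90)&(h[...,1]>80)&(h[...,2]>25)&win(h,near,60),near))
for t in ('fix','free'):
    f=lambda v:sum(cost(hull(P[i],cyl(v[:3],axis(v[3],.61 if t=='fix' else v[4]),.033,.054)),O[i],.5) for i in (0,1))
    b=nm(f,[.54,-.126,.175,-.2,.61],[.01,.01,.01,.1,.05]); print(t,b.x.round(4),b.fun)
def ray(q,u,v,z):
    E=np.array(q['extrinsics']);Rt=E[:3,:3].T;C=-Rt@E[:3,3];d=Rt@[(u-q['cx'])/q['fx'],(v-q['cy'])/q['fy'],1];return (C+d*(z-C[2])/d[2])
# plate orientation from edges in both views and top: bright plate mask min-area
for q,pts in ((A,[(216,158),(290,160)]),(A,[(216,158),(214,235)]),(B,[(416,250),(372,239)]),(B,[(416,250),(434,206)])):
    a,b=[ray(q,*k,.003) for k in pts]; d=b-a; print(a.round(3),b.round(3),'ang',np.arctan2(d[1],d[0]).round(3))
E
```

```text
disc [ 0.5387 -0.1246  0.1761] [array([318.8, 227.7]), array([325.4, 233.1])]
fix [ 0.5405 -0.1247  0.1737 -0.2264  0.6608] 7.240900418959488
free [ 0.5407 -0.1248  0.1738 -0.2269  0.5958] 7.068295605842614
[ 0.529 -0.076  0.003] [ 0.62  -0.101  0.003] ang -0.267
[ 0.529 -0.076  0.003] [ 0.502 -0.159  0.003] ang -1.892
[ 0.525 -0.079  0.003] [ 0.584 -0.086  0.003] ang -0.115
[ 0.525 -0.079  0.003] [ 0.507 -0.133  0.003] ang -1.896
```

Cap top is (0.5395,-0.1247,0.1755) at yaw -0.22, and both wrist views agree. That puts the cap's highest point at 0.195, matching the 0.20 given. Approach next.

```bash
python3 - <<'E'
from fit import *
ax=axis(-.22); T=np.array([.5395,-.1247,.1755]); print(ax)
go(T+ax*.06,-ax); go(T-ax*.024,-ax)
E
```

```text
[-0.55905989  0.12501665  0.81964802]
turn [-0.3  1.2 -0. ] shift [-3.9  1.9 82.4]
turn [-0.3  1.2 -0. ] shift [ -2.2   2.3 166.4]
```

Request:
send_rows(
  rows="-0.3 1.2 0 -4 2 40 1;-0.3 1.2 0 -4 2 82 1;-0.3 1.2 0 -3 2 110 1;-0.3 1.2 0 -2.5 2.3 135 1;-0.3 1.2 0 -2.2 2.3 155 1;-0.3 1.2 0 -2.2 2.3 166 1;-0.3 1.2 0 -2.2 2.3 166 1;-0.3 1.2 0 -2.2 2.3 166 1",
)

```text
time: 7.0
eef_pos: [0.5526, -0.1287, 0.1567]
tcp_rot: [-0.659, 0.689, -0.25, 0.166]
contact_force: [0.1, -1.1, 0.6]
opening: 1.0
finger_force: 0.0
```

Request:
send_rows(
  rows="0 0 0 0 0 0 0.3;0 0 0 0 0 0 0;0 0 0 0 0 0 -1;0 0 0 0 0 0 -1;0 0 0 0 0 0 -1;0 0 0 0 0 0 -1",
  grip_force=60,
)

```text
time: 7.75
eef_pos: [0.553, -0.1289, 0.1575]
tcp_rot: [-0.659, 0.689, -0.251, 0.166]
contact_force: [-2.9, 2.2, 6.1]
opening: 0.766
finger_force: 64.7
```

```bash
python3 -c "
from fit import *
st()
p=ctrl.read_camera('wrist'); save(p,'w4.png')
for c,b in (('scene',(300,170,200,150)),('top',(290,170,140,105))):
    q=ctrl.read_camera(c)['color']; x,y,W,H=b; cv2.imwrite('pics/z%s.png'%c,cv2.resize(np.ascontiguousarray(q[y:y+H,x:x+W,::-1]),(400,300)))
cv2.imwrite('pics/v4.png',np.vstack([np.hstack([cv2.imread('pics/zscene.png'),cv2.imread('pics/ztop.png')]),np.hstack([cv2.resize(cv2.imread('pics/w4.png'),(400,300)),np.zeros((300,400,3),np.uint8)])]))
"
```

```text
t 7.75 q [-0.464 -0.083  2.25   0.36   0.4    2.432] p [ 0.553  -0.1289  0.1575] zdir [ 0.56  -0.127 -0.819] F [-2.9  2.2  6.1] op 0.766 ff 64.7
```

View pics/v4.png

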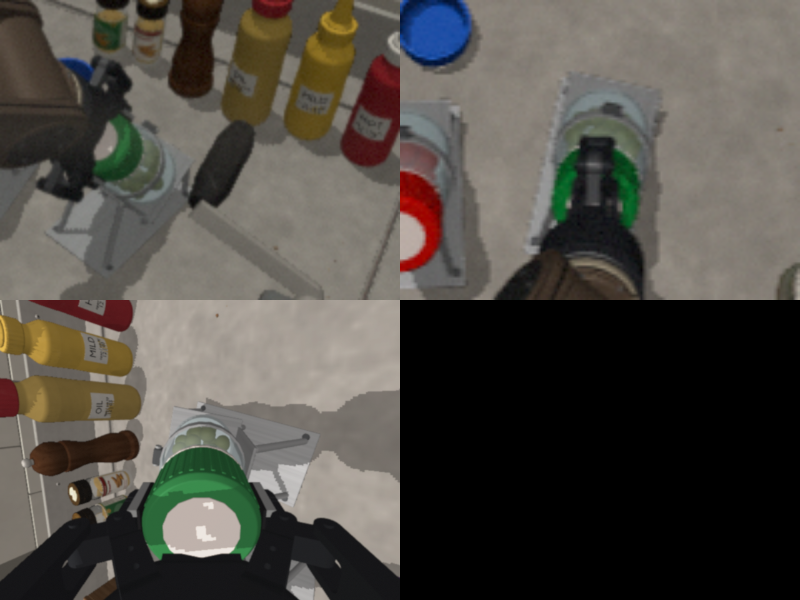

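The cap is seated squarely between the pads (opening 0.766, about 65 mm) and the side force is low. I'll twist it counter-clockwise with the matching rise.

Request:
send_rows(
  rows="0 0 -10 0 0 -0.4 -1;0 0 -20 0 0 -0.8 -1;0 0 -30 0 0 -1.25 -1;0 0 -40 0 0 -1.7 -1;0 0 -50 0 0 -2.1 -1;0 0 -60 0 0 -2.5 -1;0 0 -70 0 0 -2.9 -1;0 0 -80 0 0 -3.3 -1",
  grip_force=80,
)

```text
time: 8.9
eef_pos: [0.5511, -0.1283, 0.1599]
tcp_rot: [0.948, -0.102, 0.299, 0.034]
contact_force: [-0.8, 2.4, 4.4]
opening: 0.758
finger_force: 87.0
```

```bash
python3 -c "
from h import *
st(); s=ctrl.get_state(); print(s['wrist_torque'], R.from_quat(s['tcp_rot']).inv().apply(s['contact_force']))"
```

```text
t 8.9 q [-0.465 -0.092  2.253  0.356  0.407  1.035] p [ 0.5511 -0.1283  0.1599] zdir [ 0.56  -0.126 -0.819] F [-0.8  2.4  4.4] op 0.758 ff 87.0
[0.24746143 0.01744713 0.00033536] [ 1.44829919 -2.16659997 -4.39169147]
```

Request:
send_rows(
  rows="0 0 -10 0 0 -0.4 -1;0 0 -20 0 0 -0.8 -1;0 0 -30 0 0 -1.25 -1;0 0 -40 0 0 -1.7 -1;0 0 -50 0 0 -2.1 -1;0 0 -60 0 0 -2.5 -1;0 0 -70 0 0 -2.9 -1;0 0 -80 0 0 -3.3 -1",
)

```text
time: 9.9
eef_pos: [0.5494, -0.1274, 0.1626]
tcp_rot: [0.792, 0.531, 0.207, 0.218]
contact_force: [-1.2, 3.5, 4.9]
opening: 0.757
finger_force: 87.6
```

Request:
send_rows(
  rows="0 0 -10 0 0 -0.4 -1;0 0 -20 0 0 -0.8 -1;0 0 -30 0 0 -1.25 -1;0 0 -40 0 0 -1.7 -1;0 0 -50 0 0 -2.1 -1;0 0 -50 0 0 -2.1 -1",
)

```text
time: 10.65
eef_pos: [0.5473, -0.1269, 0.1635]
tcp_rot: [0.495, 0.816, 0.096, 0.284]
contact_force: [-5.4, 4.6, 7.1]
opening: 0.759
finger_force: 87.8
```

Request:
send_rows(
  rows="0 0 0 0 0 -1 -1;0 0 0 0 0 -2 -1;0 0 0 0 0 -3 -1;0 0 0 0 0 -4 -1;0 0 0 0 0 -4 -1",
)

```text
time: 11.28
eef_pos: [0.5453, -0.1273, 0.1665]
tcp_rot: [0.496, 0.815, 0.095, 0.285]
contact_force: [1.8, 1.3, -0.3]
opening: 0.758
finger_force: 88.8
```

```bash
python3 -c "
from h import *
st(); s=ctrl.get_state(); print(s['wrist_torque'], R.from_quat(s['tcp_rot']).inv().apply(s['contact_force']))"
```

```text
t 11.28 q [-0.468 -0.118  2.261  0.344  0.425 -1.219] p [ 0.5453 -0.1273  0.1665] zdir [ 0.558 -0.126 -0.82 ] F [ 1.8  1.3 -0.3] op 0.758 ff 88.8
[ 0.30104221 -0.0124391   0.21124963] [0.56050379 1.86980224 1.12998554]
```

Force is near zero, so the cap is free. I'll lift it out along the axis.

Request:
send_rows(
  rows="0 0 0 0 0 -10 -1;0 0 0 0 0 -22 -1;0 0 0 0 0 -34 -1;0 0 0 0 0 -46 -1;0 0 0 0 0 -60 -1;0 0 0 0 0 -80 -1;0 0 0 0 0 -100 -1;0 0 0 0 0 -100 -1",
)

```text
time: 12.28
eef_pos: [0.4895, -0.1148, 0.2504]
tcp_rot: [0.495, 0.815, 0.095, 0.286]
contact_force: [-0.1, -0.2, -1.0]
opening: 0.759
finger_force: 89.6
```

```bash
python3 -c "
from fit import *
st()
P=[.46,.218]
go([*P,.30],[0,0,-1],yaw=0)
s=ctrl.get_state(); 
q=ctrl.read_camera('scene')['color']; h=ctrl.read_camera('wrist')['color']
cv2.imwrite('pics/v5.png',np.hstack([cv2.resize(np.ascontiguousarray(q[160:310,260:460,::-1]),(400,300)),cv2.resize(np.ascontiguousarray(h[:,:,::-1]),(400,300))]))
"
```

```text
t 12.28 q [-0.507 -0.405  2.317  0.268  0.652 -1.15 ] p [ 0.4895 -0.1148  0.2504] zdir [ 0.561 -0.128 -0.818] F [-0.1 -0.2 -1. ] op 0.759 ff 89.6
turn [26.8 22.7  0. ] shift [278.5 163.1 -99.8]
```

View pics/v5.png

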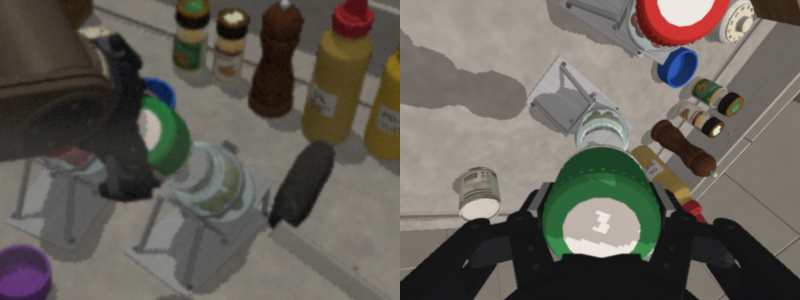

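The cap is off: the knob is visible in the jar mouth in the scene crop at about (215,160), and the cap stays in the grip. Next I'll raise it and carry it over the red jar to the tray.

```bash
python3 -c "
from fit import *
s=ctrl.get_state(); z=R.from_quat(s['tcp_rot']).apply([0,0,1])
go([.475,-.08,.36],z); go([.46,.218,.36],[0,0,-1]); go([.46,.218,.13],[0,0,-1])
"
```

```text
turn [0. 0. 0.] shift [  -6.6   55.1 -104. ]
turn [26.7 22.5  0. ] shift [ 255.6  190.  -150. ]
turn [26.7 22.5  0. ] shift [340.5  89.3  38.6]
```

Request:
send_rows(
  rows="0 0 0 -3 25 -50 -1;5 4 0 -6 55 -104 -1;12 10 0 60 85 -115 -1;18 15 0 120 120 -125 -1;24 20 0 180 155 -140 -1;26.7 22.5 0 230 175 -145 -1;26.7 22.5 0 255.6 190 -150 -1;26.7 22.5 0 255.6 190 -150 -1",
)

```text
time: 13.38
eef_pos: [0.4599, 0.2209, 0.3583]
tcp_rot: [0.517, 0.856, -0.001, -0.001]
contact_force: [0.2, -1.6, -1.3]
opening: 0.758
finger_force: 89.8
```

```bash
python3 -c "
from fit import *
st(); go([.46,.218,.06],[0,0,-1])
"
```

```text
t 13.38 q [ 2.480e-01 -1.460e-01  1.844e+00  1.000e-03  1.447e+00 -2.350e-01] p [0.4599 0.2209 0.3583] zdir [-0.003 -0.    -1.   ] F [ 0.2 -1.6 -1.3] op 0.758 ff 89.8
turn [-0.2 -0.1 -0. ] shift [ -3.   -0.4 298.3]
```

Request:
send_rows(
  rows="-0.2 -0.1 0 -3 0 60 -1;-0.2 -0.1 0 -3 0 120 -1;-0.2 -0.1 0 -3 0 180 -1;-0.2 -0.1 0 -3 0 240 -1;-0.2 -0.1 0 -3 0 280 -1;-0.2 -0.1 0 -3 0 310 -1;-0.2 -0.1 0 -3 0 316 -1;-0.2 -0.1 0 -3 0 316 -1",
)

```text
time: 14.38
eef_pos: [0.462, 0.2149, 0.0443]
tcp_rot: [0.52, 0.854, 0.001, 0.002]
contact_force: [0.3, 1.0, -0.4]
opening: 0.759
finger_force: 89.9
```

Request:
send_rows(
  rows="0 0 0 0 0 2 -1;0 0 0 0 0 4 -1;0 0 0 0 0 6 -1;0 0 0 0 0 6 -1",
)

```text
time: 14.88
eef_pos: [0.4615, 0.2154, 0.0382]
tcp_rot: [0.52, 0.854, 0.001, 0.002]
contact_force: [0.3, -0.2, -1.5]
opening: 0.757
finger_force: 89.9
```

Request:
send_rows(
  rows="0 0 0 0 0 1 -1;0 0 0 0 0 2 -1;0 0 0 0 0 3 -1;0 0 0 0 0 4 -1;0 0 0 0 0 4 -1",
)

```text
time: 15.5
eef_pos: [0.4615, 0.2153, 0.034]
tcp_rot: [0.52, 0.854, 0.001, 0.002]
contact_force: [0.7, -0.8, -1.3]
opening: 0.755
finger_force: 89.9
```

Request:
send_rows(
  rows="0 0 0 0 0 1 -1;0 0 0 0 0 2 -1;0 0 0 0 0 2 -1",
)

```text
time: 15.88
eef_pos: [0.4618, 0.2154, 0.0331]
tcp_rot: [0.52, 0.854, 0.001, 0.001]
contact_force: [-2.4, -0.9, 6.8]
opening: 0.76
finger_force: 90.5
```

```bash
python3 -c "
from fit import *
st()
q=ctrl.read_camera('scene')['color']; h=ctrl.read_camera('top')['color']
cv2.imwrite('pics/v6.png',np.hstack([cv2.resize(np.ascontiguousarray(q[180:285,150:290,::-1]),(400,300)),cv2.resize(np.ascontiguousarray(h[200:305,160:300,::-1]),(400,300))]))
"
```

```text
t 15.88 q [ 2.380e-01  2.280e-01  2.108e+00 -1.000e-03  8.020e-01 -2.400e-01] p [0.4618 0.2154 0.0331] zdir [ 0.003 -0.    -1.   ] F [-2.4 -0.9  6.8] op 0.76 ff 90.5
```

The cap touched down at TCP 0.033 (8 N of contact), matching the expected 0.032. Release and retreat.

Request:
send_rows(
  rows="0 0 0 0 0 0 0.6;0 0 0 0 0 0 0.8;0 0 0 0 0 0 1;0 0 0 0 0 0 1",
  grip_force=40,
)

```text
time: 16.48
eef_pos: [0.4616, 0.2153, 0.0321]
tcp_rot: [0.52, 0.854, 0.001, 0.002]
contact_force: [0.9, -0.8, -0.3]
opening: 0.998
finger_force: 0.0
```

Request:
send_rows(
  rows="0 0 0 0 0 -10 1;0 0 0 0 0 -35 1;0 0 0 0 0 -90 1;0 0 0 0 0 -150 1;0 0 0 0 0 -210 1;0 0 0 0 0 -270 1;0 0 0 0 0 -320 1;0 0 0 0 0 -320 1",
)

```text
time: 17.48
eef_pos: [0.462, 0.2158, 0.3591]
tcp_rot: [0.519, 0.854, 0.005, 0.006]
contact_force: [0.5, -0.2, 0.7]
opening: 0.999
finger_force: 0.0
```

```bash
python3 -c "
from fit import *
st()
q=ctrl.read_camera('scene')['color']; h=ctrl.read_camera('wrist')['color']
cv2.imwrite('pics/v6.png',np.hstack([cv2.resize(np.ascontiguousarray(q[160:280,170:330,::-1]),(400,300)),cv2.resize(np.ascontiguousarray(h[:,:,::-1]),(400,300))]))
ax=axis(-.22); T=np.array([.5395,-.1247,.1755])
go(T+ax*.12,-ax)
go(T+ax*.12+[0,0.05,.07],-ax)
"
```

```text
t 17.48 q [ 2.380e-01 -1.570e-01  1.852e+00 -1.000e-03  1.431e+00 -2.400e-01] p [0.462  0.2158 0.3591] zdir [ 0.016  0.003 -1.   ] F [ 0.5 -0.2  0.7] op 0.999 ff 0.0
turn [-26.5 -22.3   0. ] shift [-294.  -139.1   79. ]
turn [-26.5 -22.3   0. ] shift [-249.7 -115.8    9. ]
```

View pics/v6.png

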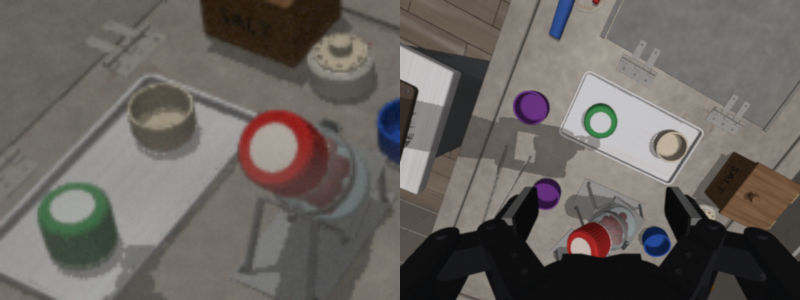

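The cap lies flat, open side down, in the near half of the tray, at scene crop (78,225) and wrist crop (600,120 halved). The ramekin is at (160,115), undisturbed, and the red jar is untouched. Next I'll go above the open mouth.

Request:
send_rows(
  rows="0 0 0 -60 -28 0 0.6;-6 -5 0 -115 -55 0 0.6;-13 -11 0 -170 -80 4 0.6;-20 -17 0 -220 -105 8 0.6;-26.5 -22.3 0 -265 -124 30 0.6;-26.5 -22.3 0 -294 -139 79 0.6;-26.5 -22.3 0 -294 -139 79 0.6;-26.5 -22.3 0 -294 -139 79 0.6",
)

```text
time: 18.58
eef_pos: [0.4726, -0.1094, 0.273]
tcp_rot: [0.496, 0.815, 0.096, 0.283]
contact_force: [0.4, 0.9, 0.1]
opening: 0.797
finger_force: 0.0
```

```bash
cat > knob.py <<'E'
from fit import *
st(); print('nose',ctrl.nose_length)
ax=axis(-.22); T=np.array([.5395,-.1247,.1755]); K=T-ax*.0055
p=ctrl.read_camera('wrist'); save(p,'k.png'); print('pred knob top',np.round(proj(p,K),1),'base',np.round(proj(p,T-ax*.0205),1))
h=hsv(p); u,v=np.round(proj(p,K)).astype(int)
for d in ctrl.look_for(p,'basket')[:2]: q=w(p,d['position'])[:3]; print('basket',round(d['p'],2),q.round(4),np.round(proj(p,q)),'pred',(T-ax*.0055).round(4))
for vt in (150,170,190):
    m=((h[...,1]<40)&(h[...,2]>vt)&win(h,(u,v),35)).astype(np.uint8); n,l,s,c=cv2.connectedComponentsWithStats(m)
    for i in range(1,n):
        if s[i,4]>40: print(vt,s[i],c[i].round(1))
print(h[v-24:v+25:3,u,2].tolist()); print(h[v,u-24:u+25:3,2].tolist()); print(h[v,u-24:u+25:3,1].tolist())
E
python3 knob.py
```

```text
t 18.57 q [-0.518 -0.482  2.324  0.255  0.73  -1.136] p [ 0.4726 -0.1094  0.273 ] zdir [ 0.557 -0.124 -0.821] F [0.4 0.9 0.1] op 0.797 ff 0.0
nose 0.022
pred knob top [321.8 239.3] base [321.9 233.6]
basket 0.88 [ 0.5426 -0.1186  0.1609] [320. 224.] pred [ 0.5426 -0.1254  0.171 ]
150 [ 288  205   69   69 3978] [321.4 240. ]
170 [291 205  10  19  57] [294.3 212.8]
170 [318 205  39  58 265] [347.5 236.2]
170 [314 229  20  19 301] [323.5 238. ]
190 [314 230  19  17 260] [323.1 237.9]
[166, 170, 164, 124, 128, 218, 235, 235, 235, 235, 231, 164, 164, 164, 167, 168, 163]
[163, 163, 166, 156, 134, 156, 234, 235, 235, 234, 235, 225, 168, 168, 167, 170, 166]
[3, 5, 5, 5, 6, 21, 10, 10, 10, 10, 10, 15, 6, 5, 3, 5, 5]
```

The knob blob is at (323,238), against (322,239) predicted, so it's within 1 mm. Descend and pinch.

```bash
python3 -c "
from fit import *
ax=axis(-.22); T=np.array([.5395,-.1247,.1755]); go(T+ax*.0025,-ax)"
```

```text
turn [ 0.  0. -0.] shift [  0.3  -1.6 118. ]
```

Request:
send_rows(
  rows="0 0 0 0 -1 40 0.2;0 0 0 0 -1 70 0;0 0 0 0 -1 95 -0.1;0 0 0 0 -1 110 -0.1;0 0 0 0 -1 118 -0.1;0 0 0 0 -1 118 -0.1;0 0 0 0 -1 118 -0.1",
)

```text
time: 19.55
eef_pos: [0.538, -0.1247, 0.1771]
tcp_rot: [0.495, 0.815, 0.096, 0.284]
contact_force: [-0.2, -0.7, -0.7]
opening: 0.45
finger_force: 0.0
```

Request:
send_rows(
  rows="0 0 0 0 0 0 -0.4;0 0 0 0 0 0 -0.7;0 0 0 0 0 0 -1;0 0 0 0 0 0 -1;0 0 0 0 0 0 -1",
  grip_force=40,
)

```text
time: 20.18
eef_pos: [0.538, -0.1251, 0.1769]
tcp_rot: [0.496, 0.815, 0.096, 0.284]
contact_force: [-2.2, 1.4, 5.9]
opening: 0.163
finger_force: 39.4
```

```bash
python3 -c "
from fit import *
st();s=ctrl.get_state()
ax=axis(-.22); T=np.array([.5395,-.1247,.1755]); print('tcp jar z',((s['eef_pos']-T)@ax*1e3+166).round(1),((s['eef_pos']-T)-ax*((s['eef_pos']-T)@ax)).round(4))"
```

```text
t 20.18 q [-0.472 -0.156  2.272  0.332  0.452 -1.207] p [ 0.538  -0.1251  0.1769] zdir [ 0.559 -0.125 -0.82 ] F [-2.2  1.4  5.9] op 0.163 ff 39.4
tcp jar z 167.9 [-0.0004 -0.0006 -0.0002]
```

The knob is pinched (opening ≈ 14 mm, TCP 0.7 mm off the axis). I'll draw it out 86 mm along the axis, leaving the bottom about 14 mm above the mouth, then hold it to drain.

Request:
send_rows(
  rows="0 0 0 0 0 -8 -1;0 0 0 0 0 -18 -1;0 0 0 0 0 -30 -1;0 0 0 0 0 -44 -1;0 0 0 0 0 -58 -1;0 0 0 0 0 -72 -1;0 0 0 0 0 -82 -1;0 0 0 0 0 -86 -1",
  grip_force=50,
)

```text
time: 21.18
eef_pos: [0.4893, -0.1141, 0.2473]
tcp_rot: [0.496, 0.815, 0.096, 0.284]
contact_force: [0.2, 1.0, -1.3]
opening: 0.16
finger_force: 49.1
```

```bash
cat > chk.py <<'E'
from fit import *
st()
s=ctrl.get_state(); Rr=R.from_quat(s['tcp_rot'])
for c in ('scene','top','wrist'):
    p=ctrl.read_camera(c)
    for d in ctrl.look_for(p,'basket')[:2]:
        q=w(p,d['position'])[:3]; print(c,round(d['p'],2),q.round(4),'in tool',(Rr.inv().apply(q-s['eef_pos'])*1e3).round(1))
E
python3 chk.py
```

```text
t 21.18 q [-0.506 -0.4    2.319  0.269  0.651 -1.151] p [ 0.4893 -0.1141  0.2473] zdir [ 0.558 -0.125 -0.82 ] F [ 0.2  1.  -1.3] op 0.16 ff 49.1
scene 0.83 [ 0.516  -0.1333  0.221 ] in tool [-16.1  -0.8  38.8]
top 0.51 [ 0.5261 -0.125   0.2081] in tool [-7.7  5.2 54. ]
wrist 0.62 [ 0.4988 -0.1064  0.2219] in tool [12.7 -0.2 25.1]
```

The basket is in hand: weight is about 1 N and the networks find it below the fingers. Drain for 2.25 s.

Request:
send_rows(
  rows="0 0 0 0 0 0 -1;0 0 0 0 0 0 -1;0 0 0 0 0 0 -1;0 0 0 0 0 0 -1;0 0 0 0 0 0 -1;0 0 0 0 0 0 -1;0 0 0 0 0 0 -1;0 0 0 0 0 0 -1",
)

```text
time: 22.48
eef_pos: [0.4896, -0.1142, 0.2465]
tcp_rot: [0.496, 0.815, 0.096, 0.284]
contact_force: [-0.3, -0.2, -1.7]
opening: 0.153
finger_force: 49.1
```

Request:
send_rows(
  rows="0 0 0 0 0 0 -1;0 0 0 0 0 0 -1;0 0 0 0 0 0 -1;0 0 0 0 0 0 -1;0 0 0 0 0 0 -1;0 0 0 0 0 0 -1;0 0 0 0 0 0 -1;0 0 0 0 0 0 -1",
)

```text
time: 23.48
eef_pos: [0.4897, -0.1142, 0.2465]
tcp_rot: [0.496, 0.815, 0.096, 0.284]
contact_force: [0.2, 0.3, -1.3]
opening: 0.158
finger_force: 49.1
```

Request:
send_rows(
  rows="0 0 0 0 0 0 -1;0 0 0 0 0 0 -1",
)

```text
time: 23.72
eef_pos: [0.4896, -0.1142, 0.2465]
tcp_rot: [0.496, 0.815, 0.096, 0.284]
contact_force: [0.3, 0.5, -0.6]
opening: 0.159
finger_force: 49.1
```

```bash
python3 -c "
from fit import *
st(); ax=axis(-.22); s=ctrl.get_state(); z=R.from_quat(s['tcp_rot']).apply([0,0,1])
go(s['eef_pos']+[0,0.02,.13],z); go([.56,.20,.38],[0,0,-1]); go([.625,.2345,.30],[0,0,-1])"
```

```text
t 23.73 q [-0.506 -0.398  2.319  0.27   0.65  -1.151] p [ 0.4896 -0.1142  0.2465] zdir [ 0.558 -0.125 -0.821] F [ 0.3  0.5 -0.6] op 0.159 ff 49.1
turn [0. 0. 0.] shift [ -30.5   66.7 -109.2]
turn [26.7 22.4  0. ] shift [ 197.6  265.4 -109.6]
turn [26.7 22.4  0. ] shift [234.2 296.3 -12. ]
```

Request:
send_rows(
  rows="0 0 0 -10 22 -36 -1;0 0 0 -20 44 -73 -1;0 0 0 -30 67 -109 -1;4 3 0 0 95 -110 -1;9 7.5 0 40 130 -112 -1;14 12 0 90 170 -113 -1;19 16 0 130 205 -113 -1;24 20 0 170 240 -112 -1",
)

```text
time: 24.72
eef_pos: [0.5496, 0.1663, 0.3816]
tcp_rot: [0.519, 0.854, 0.009, 0.029]
contact_force: [0.9, -0.2, -0.2]
opening: 0.162
finger_force: 49.1
```

```bash
python3 -c "
from fit import *
st(); go([.625,.2345,.30],[0,0,-1]); go([.625,.2345,.18],[0,0,-1])"
```

```text
t 24.73 q [ 0.126 -0.033  1.699 -0.023  1.419 -0.349] p [0.5496 0.1663 0.3816] zdir [ 0.059 -0.015 -0.998] F [ 0.9 -0.2 -0.2] op 0.162 ff 49.1
turn [ 2.6  2.3 -0. ] shift [29.2 94.5 84.9]
turn [ 2.6  2.3 -0. ] shift [ 34.   89.  204.7]
```

Request:
send_rows(
  rows="1.3 1.1 0 15 47 42 -1;2.6 2.3 0 29 94 85 -1;2.6 2.3 0 32 91 140 -1;2.6 2.3 0 34 89 180 -1;2.6 2.3 0 34 89 205 -1;2.6 2.3 0 34 89 205 -1;2.6 2.3 0 34 89 205 -1",
)

```text
time: 25.6
eef_pos: [0.6258, 0.2322, 0.1808]
tcp_rot: [0.52, 0.854, 0.001, 0.002]
contact_force: [-1.0, -0.2, -0.7]
opening: 0.163
finger_force: 49.3
```

```bash
cat > ram.py <<'E'
from fit import *
st(); s=ctrl.get_state(); Rr=R.from_quat(s['tcp_rot'])
T=ctrl.read_camera('top'); S=ctrl.read_camera('scene'); W=ctrl.read_camera('wrist')
for n,p in (('top',T),('scene',S),('wrist',W)):
    for nm_ in ('ramekin','basket'):
        for d in ctrl.look_for(p,nm_)[:3]:
            q=w(p,d['position'])[:3]
            if abs(q[0]-.625)<.06 and abs(q[1]-.235)<.06: print(n,nm_,round(d['p'],2),q.round(4),np.round(proj(p,q)))
# axis of the basket in the scene view: flange/cup outline pixels -> low-sat pixel check of the predicted outline
bot=s['eef_pos']+Rr.apply([0,0,.0965]); print('bottom pred',bot.round(4))
Q=[cream(S,(234,206)),]; r=Q[0].reshape(-1,2); print('scene ram box',r.min(0),r.max(0),'predicted basket bottom px',np.round(proj(S,bot)))
for z in (.002,.04): print('ram centre px',np.round(proj(S,[.625,.2345,z])))
go([.625,.2345,.115],[0,0,-1])
im=np.ascontiguousarray(S['color'][130:250,170:330,::-1]); cv2.imwrite('pics/b.png',im)
E
python3 ram.py
```

```text
t 25.6 q [ 2.040e-01  3.310e-01  1.658e+00 -1.000e-03  1.148e+00 -2.730e-01] p [0.6258 0.2322 0.1808] zdir [ 0.005 -0.    -1.   ] F [-1.  -0.2 -0.7] op 0.163 ff 49.3
top ramekin 0.83 [0.6155 0.2279 0.0081] [214. 225.]
top basket 0.66 [0.625  0.2184 0.1566] [202. 209.]
scene ramekin 0.94 [0.6292 0.2373 0.0213] [234. 205.]
scene basket 0.7 [0.6192 0.2215 0.1306] [231. 177.]
wrist ramekin 0.87 [0.6163 0.2399 0.0095] [314. 209.]
wrist basket 0.79 [0.6241 0.2442 0.1561] [328. 278.]
bottom pred [0.6263 0.2322 0.0843]
scene ram box [221. 193.] [247. 219.] predicted basket bottom px [232. 188.]
ram centre px [235. 212.]
ram centre px [233. 201.]
turn [ 0.1  0.1 -0. ] shift [ 2.3  1.  64.7]
```

Everything is consistent: basket bottom at (0.626,0.232), ramekin at (0.625,0.2345), with 8 mm of clearance. Bottom contact is expected at TCP z ≈ 0.104. Lower gently.

Request:
send_rows(
  rows="0.1 0.1 0 2 1 15 -1;0.1 0.1 0 2 1 30 -1;0.1 0.1 0 2 1 42 -1;0.1 0.1 0 2 1 54 -1;0.1 0.1 0 2 1 64 -1;0.1 0.1 0 2 1 68 -1;0.1 0.1 0 2 1 68 -1",
)

```text
time: 26.92
eef_pos: [0.625, 0.2342, 0.111]
tcp_rot: [0.52, 0.854, -0.0, -0.0]
contact_force: [0.4, 0.9, -0.4]
opening: 0.16
finger_force: 49.3
```

Request:
send_rows(
  rows="0 0 0 0 0 1 -1;0 0 0 0 0 2 -1;0 0 0 0 0 3 -1;0 0 0 0 0 4 -1;0 0 0 0 0 4 -1",
)

```text
time: 27.55
eef_pos: [0.625, 0.2342, 0.1071]
tcp_rot: [0.52, 0.854, -0.0, -0.0]
contact_force: [-0.0, -0.3, -1.0]
opening: 0.155
finger_force: 49.3
```

Request:
send_rows(
  rows="0 0 0 0 0 1 -1;0 0 0 0 0 2 -1;0 0 0 0 0 2 -1",
)

```text
time: 27.92
eef_pos: [0.625, 0.2342, 0.105]
tcp_rot: [0.52, 0.854, -0.0, -0.0]
contact_force: [0.7, -0.1, -0.9]
opening: 0.159
finger_force: 49.3
```

Request:
send_rows(
  rows="0 0 0 0 0 1 -1;0 0 0 0 0 1 -1",
)

```text
time: 28.18
eef_pos: [0.6252, 0.2342, 0.1045]
tcp_rot: [0.52, 0.854, 0.0, 0.0]
contact_force: [-0.3, -0.3, 0.3]
opening: 0.16
finger_force: 49.4
```

Request:
send_rows(
  rows="0 0 0 0 0 0.7 -1;0 0 0 0 0 0.7 -1;0 0 0 0 0 0.7 -1",
)

```text
time: 28.55
eef_pos: [0.6254, 0.2342, 0.1043]
tcp_rot: [0.52, 0.854, 0.0, 0.0]
contact_force: [-0.2, -1.3, 4.4]
opening: 0.162
finger_force: 49.7
```

Contact came at 0.1043, as expected. Release slowly, then rise straight up.

Request:
send_rows(
  rows="0 0 0 0 0 0 -0.6;0 0 0 0 0 0 -0.5;0 0 0 0 0 0 -0.3;0 0 0 0 0 0 0;0 0 0 0 0 0 0.2;0 0 0 0 0 0 0.2",
  grip_force=20,
)

```text
time: 29.3
eef_pos: [0.6248, 0.2341, 0.1031]
tcp_rot: [0.52, 0.854, -0.0, -0.0]
contact_force: [-0.8, 0.6, 0.2]
opening: 0.601
finger_force: 0.0
```

Request:
send_rows(
  rows="0 0 0 0 0 -6 0.2;0 0 0 0 0 -15 0.2;0 0 0 0 0 -35 0.2;0 0 0 0 0 -70 0.2;0 0 0 0 0 -110 0.2;0 0 0 0 0 -160 0.2;0 0 0 0 0 -200 0.2;0 0 0 0 0 -200 0.2",
)

```text
time: 30.3
eef_pos: [0.627, 0.2347, 0.3114]
tcp_rot: [0.52, 0.854, 0.004, 0.004]
contact_force: [0.3, -0.6, 0.1]
opening: 0.595
finger_force: 0.0
```

```bash
python3 - <<'E'
from fit import *
st()
P={c:ctrl.read_camera(c) for c in ('scene','top','wrist')}
for c,p in P.items():
    for n in ('basket','ramekin','cap'):
        for d in ctrl.look_for(p,n)[:2]: 
            q=w(p,d['position'])[:3]; print(c,n,round(d['p'],2),q.round(4),np.round(proj(p,q)))
# expected knob top if upright: compare bright white blob with prediction
for c in ('wrist','scene','top'):
    p=P[c]; h=hsv(p); K=[.6252,.2342,.0965]; u=np.array(proj(p,K))
    m=((h[...,1]<45)&(h[...,2]>185)&win(h,u,25)).astype(np.uint8); n,l,s,cc=cv2.connectedComponentsWithStats(m)
    print(c,'pred knob top',u.round(1),[(s[i].tolist(),cc[i].round(1).tolist()) for i in range(1,n) if s[i,4]>8])
E
```

```text
t 30.3 q [ 0.207  0.232  1.537  0.     1.361 -0.271] p [0.627  0.2347 0.3114] zdir [ 0.012  0.003 -1.   ] F [ 0.3 -0.6  0.1] op 0.595 ff 0.0
scene basket 0.91 [0.6205 0.2248 0.0807] [233. 192.]
scene ramekin 0.87 [0.4365 0.0018 0.0178] [271. 297.]
scene ramekin 0.77 [0.6107 0.2206 0.0215] [235. 212.]
scene cap 0.64 [0.4525 0.2013 0.0541] [200. 248.]
top basket 0.88 [0.6233 0.2303 0.0795] [206. 217.]
top ramekin 0.94 [0.4301 0.0015 0.0062] [303. 297.]
top ramekin 0.68 [0.7348 0.0048 0.0019] [301. 179.]
top cap 0.85 [0.4571 0.2044 0.0517] [218. 287.]
top cap 0.52 [0.7724 0.1147 0.0377] [257. 162.]
wrist basket 0.84 [0.6228 0.2406 0.0817] [322. 203.]
wrist ramekin 0.97 [0.6062 0.2474 0.0191] [312. 180.]
wrist ramekin 0.72 [ 0.4264 -0.002   0.0214] [ 97. 290.]
wrist cap 0.61 [0.4673 0.2269 0.0544] [181. 141.]
wrist pred knob top [320.8 212.5] [([316, 206, 12, 12, 122], [321.5, 211.6]), ([319, 214, 27, 24, 280], [335.3, 230.9])]
scene pred knob top [230.2 184.5] []
top pred knob top [202.2 214.6] [([193, 201, 26, 1, 26], [205.5, 201.0]), ([191, 204, 37, 36, 460], [207.2, 221.9]), ([200, 213, 5, 5, 20], [202.1, 215.0])]
```

Wrist and top views both show the knob where an upright basket would put it, within 1 px. The cap is flat on the tray and the arm is clear, so I'll hand in.

```bash
python3 -c "
from plant import ctrl
print(ctrl.sign_off())"
```

```text
the job is handed in; nothing more can be done
None
```

The job is handed in at 30 s of robot time: the green cap lies flat, open side down, on the tray; the basket, held about 2.5 s over the mouth to drain, stands upright in the cream ramekin; and the red-capped jar, the timer and the tin were left alone.

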